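# Lock the sprung gauge in its fixture and draw the rod out to the mark

### The arm

A 6-joint arm with a two-finger parallel gripper is mounted at the origin on a cart in front of the work surface, level with it; the furniture and walls round the work are solid. World frame = base frame: x ahead of the robot, y to its left, z up, the work surface at z = 0. Lengths are in m, angles in degrees, forces in N, time in s.
With the tool pointing down it reaches from about 0.375 to 0.75 m from the base axis. Payload 9 kg.
Tool frame: the origin (TCP) lies at the centre of the arm's flange, where the gripper is bolted on; the fingertips stand 173 mm ahead of it and the grasp point (between the pads) lies 155 mm ahead of it (robot.tcp_to_tips is the distance from the TCP to the fingertips, in m); z points along the fingers, y is the line along which they close (so a half turn about z gives the same grasp; the last joint's range is limited). The gripper opens to 85 mm and grips with 20 to 120 N. Pads are 22 mm wide; open, the fingers measure 114 mm over their backs; the gripper's body (76 mm by 85 mm) begins 54 mm behind the grasp point. The pads swing forward as they close: fully open they stand 13 mm farther back than shut.
Start: joints at [-80.713, 5.964, 5.575, 89.605, 0, 77.527], TCP at [0.222, -0.557, 0.405] pointing down, gripper open.
Joint ranges: [-171.21, 171.21], [-48.23, 106.86], [-62.78, 66.21], [-105.2, 120.99], [-86.42, 89.51], [-180, 180]. Speed limits (degrees/s): [127.2, 127.2, 147.25, 180, 180, 180].

### API

Orientations are given as [roll, pitch, yaw] about the fixed x, y, z axes, in that order (R = Rz(yaw) Ry(pitch) Rx(roll)).
In Python, from workcell import robot gives the robot as it stands.
- The arm moves only by the tool hand_motion, called after "Request:" by a JSON object that holds its "api" and its "payload". Schema: {"type":"object","properties":{"steps":{"type":"array","items":{"type":"array","prefixItems":[{"type":"array","items":{"type":"number"},"minItems":3,"maxItems":3},{"type":"number"}],"minItems":2,"maxItems":2},"minItems":1,"maxItems":20},"finger_gap":{"type":"number"},"clamp_n":{"type":"number"},"only":{"type":"string"},"quiet":{"type":"boolean"},"lines":{"type":"string"}},"required":["steps"],"additionalProperties":false}. steps is a list of rows, 1 to 20 of them, each written [[dx, dy, dz], turn]: dx, dy, dz in shares of the most that a row can go, 1 being 62.5 mm, then a turn about the tool's z in normalised numbers (1 is 180 degrees); each row shifts and turns the commanded pose from where the row before left it, along the tool's axes as they then stand; what a row does not reach is not made up. A row lasts 1/8 s, in which the tool goes at most 0.0625 m and 10.7 degrees, less where a joint would pass 70% of its speed; a pose out of reach is approached as far as the arm can. finger_gap is the opening from 0.0 (shut) to 1.0 (fully open), set as the call begins (left out keeps the last). The fingers move at their own pace and stop on an object; clamp_n is the grip in N (left out, the last holds). Time passes only in rows, so rows that do not move let the fingers close. The tool returns the time, the measured TCP pose, the force, the opening and the grip force at its end. only (a regular expression) keeps the lines of the reply that match it, lines (a string "A,B") keeps lines A to B, and quiet returns only ok. A shift or turn number past 1, either way, is cut back to 1. Input that does not fit is refused with a message, and nothing moves.
- robot.get_obs(): the state, without advancing time (a new reading comes with each control period).
- robot.get_image(name): name is "side" or "top" or "wrist"; returns the picture (400x640x3 uint8, red, green, blue); there is no depth.
- robot.camera_model(name): a dict with "fx", "fy", "cx", "cy" (pixels), "R" (3x3) and "t" (3): a world point X has camera coordinates R X + t; the wrist camera has in their place "mount" (4x4, takes a point from camera to tool coordinates, whose origin is the TCP and whose axes are the flange's). Camera axes: x right, y down, z forward; pixel columns grow to the right and rows downward; lengths in m; the calibration is good to about 2 mm. A picture is of the moment at which its call begins: read the wrist's pose just before it. camera_model takes no time and is no camera call.
- robot.sign_off(): hands the job in; it is judged then, once.
The state is a dict: "t": time; "q": joint angles; "dq": joint speeds; "joint_torque": joint torques, N m; "eef_pos": TCP position; "ee_rot": TCP orientation; "ft_force": force on the tool from outside, world axes, zero at the start; "torque": the same for the moment, N m; "opening": opening from 0.0 (shut) to 1.0 (fully open); "finger_force": force on a finger pad.
Only numpy, scipy, OpenCV 4.12 (cv2) and the standard library are available. Lean on these libraries where they do the work, as an engineer would, in place of code of your own. Each camera call takes 0.05 s, during which the arm holds its last target. There are 200 camera calls.

### The job

First turn the turnbutton on the fixture squarely across the top of the gauge's housing so that the gauge is locked down, with its rod still home. Then take the rod by its black grip, pull it out against its spring until its pointer is level with the sliding mark on the scale rail, and finish while still holding it there, pointer at the mark; the sliding mark stays where it is set and the things lying about are left alone.

Things in the scene. Friction and masses are not known exactly. Their poses are not given: they have to be found in the camera images.
- fixture: Grey fixture fixed to the bench: base plate 150 x 300 x 12 mm with dark saddles that carry the gauge. Origin on the bench under the middle of the gauge's housing; the plate reaches 80 mm to +y and 220 mm to -y. Its y axis runs along the gauge; the rod pulls out toward its -y (robot's right, yawed up to 0.35 rad either way); its x points away from the robot, z up.
- gauge: Sprung gauge lying loose in the saddles: aluminium housing 36 x 130 x 36 mm, top face 76 mm above the bench, the rod coming out of its -y end. The housing bears on the fixture's end wall when the rod is pulled. Origin at the middle of the housing's underside (40 mm above the bench); axes like the fixture's. The body includes its rod.
- rod (a joint): How far the rod is pulled out, m: 0 = home (where its spring keeps it), stop at 0.095. The spring pulls back with about 3 N at home, rising 0.9 N per cm (about 10 N at 80 mm); it returns if let go. The rod slides along the gauge's -y and does not turn.
- rod_grip (a point): Middle of the rod's grip, on the rod axis, 58 mm above the bench; moves with the rod. Grip: black cylinder, 18 mm diameter, 62 mm long along y, a 26 mm steel disc at either end. At home 117 mm to the -y side of the gauge's origin. Within 60 mm to its sides nothing is higher than 31 mm, save the pointer wire 35 mm behind its middle (+y).
- pointer (a point): Lower tip of the pointer: a bent steel wire 4 mm thick fixed to the disc behind the grip, running 40 mm sideways toward the robot (-x) and then straight down; the tip is 32 mm above the bench. It lies 35 mm to the +y side of rod_grip and moves with the rod. Axes like the gauge's.
- mark (a point): Top edge of the sliding mark: a 3 mm upright fin across a dark 34 x 16 mm block on the light scale rail, 30.5 mm above the bench, under the pointer's path (40 mm to the -x side of the rod axis). It stands 40 to 80 mm to the -y side of the pointer's home. Axes like the fixture's: the rod is at the mark when pointer and mark agree along y.
- turnbutton (a joint): Turn of the turnbutton, rad. Parked at the start (0 to 0.3): tongue along the fixture's +y, beside the housing, at 0. Grows counter-clockwise seen from above; 1.57 = tongue along -x, squarely across the housing top; stop at 1.6. Light friction (about 0.06 N m) keeps it where it is left.
- turnbutton_grip (a point): On the turnbutton's pivot axis, 104 mm above the bench, 46 mm to the +x side of the fixture's origin. Grip fin: upright steel blade 10 mm thick, 46 mm long, centred on the pivot, in line with the tongue, from 86 to 116 mm above the bench. The tongue below is 22 mm wide, 8 mm thick, reaches 64 mm from the pivot. Own y axis points along tongue and fin.
- piston: Bystander: grey metal piston, 67 x 64 x 51 mm, standing on the bench; origin under its middle.
- ball_bearing: Bystander: steel ball bearing, 47 mm across, 14 mm high, flat on the bench; origin under its middle.
- spanner_13: Bystander: steel spanner 27 x 160 x 6 mm, flat on the bench; origin under its middle.

How it is judged (in metres and radians):
On the way, in this order (a step that is already met when the one before it is completed fails the run):
1. the turnbutton is turned across the housing while the rod is still home (value of joint turnbutton above 1.3 rad and value of joint rod below 0.012 m), for 0.2 s.
2. the rod is pulled out by the fingers to the mark (value of joint turnbutton above 1.3 rad and contact force between the fingers and gauge above 2 N and y of pointer in the frame of mark between -0.005 and 0.005 m), for 0.2 s.
At the end, for the whole second after the job is handed in: The turnbutton stands across the housing (within about 15 degrees of square), the gauge still lies in its saddles (within 5 mm of its height), and the fingers hold the rod still with its pointer within 5 mm of the mark along the rod (all of step 2 and velocity of joint rod between -0.01 and 0.01 m/s and z of gauge in the frame of fixture between 0.035 and 0.045 m); the arm keeps its last pose, push and grip.
It fails at once if the sliding mark is shifted by more than 6 mm (distance of mark from where it was at the start of the episode above 0.006 m).
It fails at once if the piston is moved more than 30 mm (distance of piston from where it was at the start of the episode above 0.03 m).
It fails at once if the ball bearing is moved more than 30 mm (distance of ball_bearing from where it was at the start of the episode above 0.03 m).
It fails at once if the spanner is moved more than 30 mm (distance of spanner_13 from where it was at the start of the episode above 0.03 m).
It also fails if it takes over 45 s, if anything falls off the work surface, if the arm or the gripper's body presses on something with over 40 N, if the wrist force passes 120 N, or if a joint passes its speed limit or range.

## Working session

There is one attempt and no reset: what is moved stays moved. The work goes in short steps, Python scripts to look and compute and a tool call to move; the robot and the scene stay as the last step left them, time stands still between calls to the robot, and variables do not carry over. Pictures are saved under pics/ and viewed, at most 10 in all, crops included, and the job is handed in when it is done.

```bash
ls; mkdir -p pics; python3 - <<'E'
from workcell import robot
import cv2
o=robot.get_obs();print(o['eef_pos'],o['ee_rot'],o['t'])
for n in('side','top'):
    im=robot.get_image(n);cv2.imwrite(f'pics/{n}0.png',im[:,:,::-1])
    print(n,robot.camera_model(n))
print(robot.camera_model('wrist'))
E
```

```text
pics
workcell.py
[ 0.22243537 -0.55713159  0.40391211] [-1.79924525e+02 -1.49893206e-02  2.17600943e+01] 0.0
side {'fx': 403.42343129380805, 'fy': 403.42343129380805, 'cx': 324.2428905829759, 'cy': 199.53031906339143, 'R': array([[-0.97152644, -0.23680829,  0.00762976],
       [-0.12681723,  0.49253792, -0.86100162],
       [ 0.20013438, -0.83745342, -0.50854498]]), 't': array([0.58375985, 0.13977895, 1.06546954])}
top {'fx': 377.10976961569315, 'fy': 377.10976961569315, 'cx': 318.0440820555785, 'cy': 198.88551858653238, 'R': array([[-0.01115269, -0.99992894,  0.00421102],
       [-0.99310575,  0.01058494, -0.11674301],
       [ 0.11669014, -0.00548399, -0.99315323]]), 't': array([0.02748629, 0.60326143, 1.06340539])}
{'fx': 329.36438741185907, 'fy': 329.36438741185907, 'cx': 316.3656467243896, 'cy': 198.35952773414908, 'mount': array([[ 4.60636784e-05, -9.57443711e-01, -2.88620059e-01,
         7.27040841e-02],
       [ 9.99999428e-01,  3.52411565e-04, -1.00946063e-03,
         2.68425833e-04],
       [ 1.06821477e-03, -2.88619847e-01,  9.57443180e-01,
         2.95751779e-02],
       [ 0.00000000e+00,  0.00000000e+00,  0.00000000e+00,
         1.00000000e+00]])}
```

View pics/top0.png

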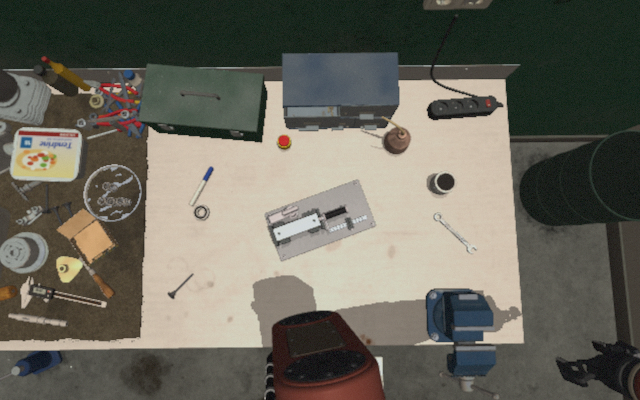

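View pics/side0.png

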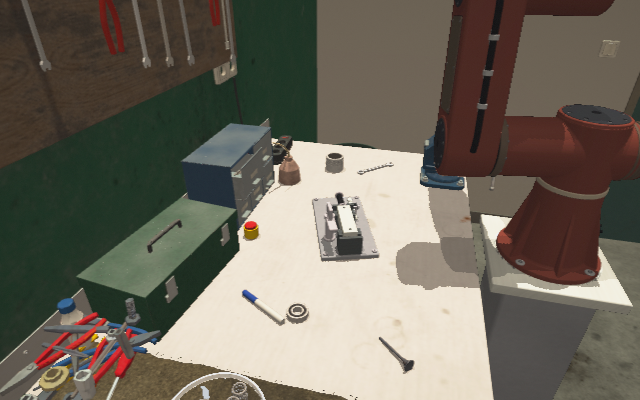

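The top view shows the plate with corners near (264,212), (358,180), (375,228) and (281,260). The housing runs (273,233)–(320,215), the grip is near (335,213), the rail is near (348,222) and the turnbutton near (288,212). The side view agrees, with the fixture at about (345,228).

```bash
cat > h.py <<'E'
import numpy as np,cv2
from workcell import robot
from scipy.spatial.transform import Rotation as Ro
def cam(n,o=None):
    c=robot.camera_model(n)
    if n=='wrist':
        T=np.eye(4);T[:3,:3]=Ro.from_euler('xyz',o['ee_rot'],degrees=True).as_matrix();T[:3,3]=o['eef_pos']
        M=np.linalg.inv(T@c['mount']);c['R']=M[:3,:3];c['t']=M[:3,3]
    return c
def ray(c,uv):
    d=np.array([(uv[0]-c['cx'])/c['fx'],(uv[1]-c['cy'])/c['fy'],1.])
    return -c['R'].T@c['t'],c['R'].T@d
def atz(c,uv,z):
    p,d=ray(c,uv);return p+d*(z-p[2])/d[2]
def tri(cu):
    A=np.zeros((3,3));b=np.zeros(3)
    for c,uv in cu:
        p,d=ray(c,uv);d=d/np.linalg.norm(d);P=np.eye(3)-np.outer(d,d);A+=P;b+=P@p
    return np.linalg.solve(A,b)
def proj(c,X):
    x=c['R']@np.asarray(X,float)+c['t'];return np.array([c['fx']*x[0]/x[2]+c['cx'],c['fy']*x[1]/x[2]+c['cy']])
def totool(o,v):
    return Ro.from_euler('xyz',o['ee_rot'],degrees=True).as_matrix().T@np.asarray(v)
E
python3 - <<'E'
from h import *
c=cam('top')
for uv in [(264,212),(358,180),(375,228),(281,260),(320,220)]:print(uv,atz(c,uv,0.012).round(3))
for uv in [(273,233),(320,215)]:print(uv,atz(c,uv,0.076).round(3))
o=robot.get_obs()
c=cam('wrist',o);print(atz(c,(320,200),0))
print(totool(o,np.array([.40,0,.38])-o['eef_pos']))
E
```

```text
(264, 212) [0.569 0.181 0.012]
(358, 180) [ 0.662 -0.1    0.012]
(375, 228) [ 0.518 -0.146  0.012]
(281, 260) [0.428 0.131 0.012]
(320, 220) [0.543 0.016 0.012]
(273, 233) [0.505 0.147 0.076]
(320, 215) [0.553 0.016 0.076]
[ 0.18471686 -0.57622342  0.        ]
[ 0.37147191 -0.45158263  0.02459144]
```

Careful with the scale: shifts go in shares of 62.5 mm and turns go in shares of 180 degrees. That gives: 0.0365 m is 0.584, -0.0295 m is -0.472.

Request:
{"api": "hand_motion", "payload": {"steps": [[[0.584,-0.472,0],0],[[0.584,-0.472,0],0],[[0.584,-0.472,0],0],[[0.584,-0.472,0],0],[[0.584,-0.472,0],0],[[0.584,-0.472,0],0],[[0.584,-0.472,0],0],[[0.584,-0.472,0],0],[[0.584,-0.472,0],0],[[0.584,-0.472,0],0],[[0.584,-0.472,0],0],[[0.584,-0.472,0],0],[[0.584,-0.472,0],0],[[0.584,-0.472,0],0]], "finger_gap": 1}}

```text
t: 1.85
eef_pos: [0.5444, 0.0173, 0.4044]
ee_rot: [-180.0, 0.0, 21.8]
ft_force: [-0.5, -0.7, -0.5]
opening: 1.002
finger_force: 0.0
```

Request:
{"api": "hand_motion", "payload": {"steps": [[[0,0,0],-0.0556],[[0,0,0],-0.0556],[[0,0,0],-0.0556],[[0,0,0],-0.0556],[[0,0,0],-0.0556],[[0,0,0],-0.0556],[[0,0,0],-0.0556],[[0,0,0],-0.0556],[[0,0,0],-0.0333],[[0,0,0],0]]}}

```text
t: 3.1
eef_pos: [0.5438, 0.0158, 0.4043]
ee_rot: [-180.0, -0.0, 107.7]
ft_force: [-0.1, -0.2, 0.2]
opening: 0.998
finger_force: 0.0
```

```bash
python3 - <<'E'
from h import *
o=robot.get_obs();im=robot.get_image('wrist');cv2.imwrite('pics/w1.png',im[:,:,::-1]);np.save('o1.npy',o,allow_pickle=True);print(o['eef_pos'],o['ee_rot'],o['q'],o['t'])
E
```

```text
[0.54384321 0.01576354 0.40427676] [-1.79961129e+02 -1.70252834e-02  1.07714913e+02] [-1.21191567e+01 -3.79293832e+00 -4.34278363e+00  8.94923437e+01
 -4.56884613e-03  6.01659260e+01] 3.1
```

View pics/w1.png

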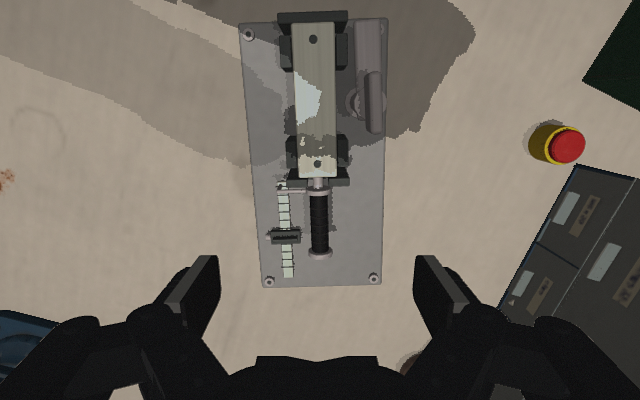

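The wrist view shows the housing from (290,22) to (340,180) and the turnbutton fin from about (372,72) to (376,132), parked. The grip lies between discs at (318,190) and (320,253). The pointer is at (283,186), and the mark fin at about (286,235).

Next I'll shift the wrist for a second view.

Scaled: -0.03 m is -0.48.

Request:
{"api": "hand_motion", "payload": {"steps": [[[0.48,-0.48,0],0],[[0.48,-0.48,0],0],[[0,0,0],0],[[0,0,0],0]]}}

```text
t: 3.65
eef_pos: [0.4688, 0.0545, 0.4048]
ee_rot: [180.0, 0.0, 107.7]
ft_force: [-0.3, 0.2, -0.1]
opening: 0.996
finger_force: 0.0
```

```bash
python3 - <<'E'
from h import *
o=robot.get_obs();im2=robot.get_image('wrist');cv2.imwrite('pics/w2.png',im2[:,:,::-1]);np.save('o2.npy',o,allow_pickle=True)
a=cv2.imread('pics/w1.png')[5:295,235:400];b=im2[:,:,::-1]
o1=np.load('o1.npy',allow_pickle=True).item()
X=atz(cam('wrist',o1),(320,150),.06);u=proj(cam('wrist',o),X).astype(int);print(o['eef_pos'],u)
x0=max(0,u[0]-85);y0=max(0,u[1]-145);b=b[y0:y0+290,x0:x0+190];print(x0,y0)
a=cv2.resize(a,None,fx=2.05,fy=2.05,interpolation=2);b=cv2.resize(b,None,fx=2.05,fy=2.05,interpolation=2)
h=max(a.shape[0],b.shape[0]);pad=lambda i:cv2.copyMakeBorder(i,0,h-i.shape[0],0,4,0)
cv2.imwrite('pics/ab.png',np.hstack([pad(a),pad(b)]));print(a.shape,b.shape)
E
```

```text
[0.46877801 0.0544736  0.40480398] [378 208]
293 63
(594, 338, 3) (594, 389, 3)
```

View pics/ab.png

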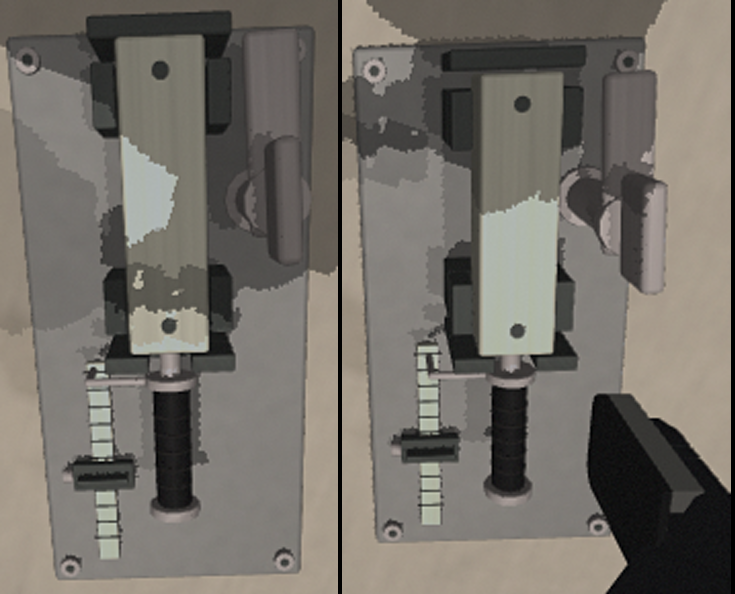

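```bash
python3 - <<'E'
from h import *
o1=np.load('o1.npy',allow_pickle=True).item();o2=np.load('o2.npy',allow_pickle=True).item()
A=cam('wrist',o1);B=cam('wrist',o2)
fa=lambda p:(235+p[0]/2.05,5+p[1]/2.05)
fb=lambda p:(293+(p[0]-342)/2.05,63+p[1]/2.05)
P={}
for n,a,b in [('s1',(27,61),(374,70)),('s2',(285,560),(598,525)),('s3',(70,567),(392,530)),('h1',(160,70),(522,103)),('h2',(168,326),(517,331)),('disc-',(175,508),(508,490)),('disc+',(172,381),(510,375)),('fin+',(286,141),(654,187)),('fin-',(289,260),(652,290)),('mark',(104,475),(430,446))]:
    P[n]=tri([(A,fa(a)),(B,fb(b))]);print(n,P[n].round(4), np.round(proj(A,P[n])-fa(a),1))
print('yaw housing',np.degrees(np.arctan2(*( (P['h1']-P['h2'])[[1,0]])))-90,'fin',np.degrees(np.arctan2(*( (P['fin+']-P['fin-'])[[1,0]])))-90,'disc',np.degrees(np.arctan2(*( (P['disc+']-P['disc-'])[[1,0]])))-90,'s',np.degrees(np.arctan2(*( (P['s1']-P['s3'])[[1,0]])))-90)
yaw=np.arctan2(*( (P['h1']-P['h2'])[[1,0]]))-np.pi/2
R=np.array([[np.cos(yaw),-np.sin(yaw)],[np.sin(yaw),np.cos(yaw)]])
O=(P['h1'][:2]+P['h2'][:2])/2
for n in P:print(n,(R.T@(P[n][:2]-O)).round(4))
F=(P['fin+']+P['fin-'])/2;print('fin mid',F, 'mid at z.116',(atz(A,fa((287.5,200)),.116)+0).round(4),atz(B,fb((653,238)),.116).round(4))
E
```

```text
s1 [0.4376 0.1233 0.0157] [ 0.1 -0.2]
s2 [ 0.6515 -0.0929  0.0168] [-0.  0.]
s3 [ 0.5307 -0.1378  0.014 ] [ 0.2 -0.2]
h1 [0.5035 0.1299 0.0766] [ 0.1 -0.1]
h2 [0.5383 0.0317 0.0777] [ 0.1 -0.1]
disc- [ 0.5711 -0.0597  0.0619] [-0.1  0.1]
disc+ [0.5492 0.003  0.0597] [-0.3  0.3]
fin+ [0.5558 0.1154 0.1157] [-0.2  0.2]
fin- [0.5718 0.0766 0.1162] [ 0.2 -0.2]
mark [ 0.5335 -0.0721  0.0176] [ 0.3 -0.3]
yaw housing 19.515301945885128 fin 22.41916376445583 disc 19.258193908943056 s 19.621007565927997
s1 [-0.0643  0.0679]
s2 [ 0.0651 -0.2074]
s3 [-0.0638 -0.2093]
h1 [-0.      0.0521]
h2 [-0.     -0.0521]
disc- [ 0.0004 -0.1492]
disc+ [ 0.0007 -0.0828]
fin+ [0.0445 0.021 ]
fin- [ 0.0466 -0.021 ]
mark [-0.0392 -0.1483]
fin mid [0.56382582 0.09602866 0.11593061] mid at z.116 [0.5636 0.0966 0.116 ] [0.5635 0.0967 0.116 ]
```

Scaled: 0.04 m is 0.64, 0.0344 m is 0.5504, -4.7 degrees / 180 = -0.0261.

Request:
{"api": "hand_motion", "payload": {"steps": [[[0.0576,0.5504,0],0],[[0.0576,0.5504,0],0],[[0.0576,0.5504,0],0],[[0,0,0],-0.0261],[[0,0,0.64],0],[[0,0,0.48],0],[[0,0,0],0],[[0,0,0],0]]}}

```text
t: 4.7
eef_pos: [0.5641, 0.096, 0.3358]
ee_rot: [179.9, 0.0, 112.4]
ft_force: [0.7, 0.2, 0.7]
opening: 0.997
finger_force: 0.0
```

```bash
python3 - <<'E'
from h import *
o=robot.get_obs();print(totool(o,np.array([.5638,.0962,.265])-o['eef_pos']),o['ee_rot'])
E
```

```text
[ 0.0002876  -0.00026141  0.07080199] [1.79949859e+02 3.15062471e-02 1.12420241e+02]
```

Scaled: 0.025 m is 0.4, 0.02 m is 0.32.

Request:
{"api": "hand_motion", "payload": {"steps": [[[0,0,0.4],0],[[0,0,0.4],0],[[0,0,0.32],0],[[0,0,0],0]]}}

```text
t: 5.2
eef_pos: [0.5633, 0.0963, 0.264]
ee_rot: [-179.9, -0.0, 112.4]
ft_force: [0.1, 0.3, -0.9]
opening: 0.998
finger_force: 0.0
```

Request:
{"api": "hand_motion", "payload": {"steps": [[[0,0,0],0],[[0,0,0],0],[[0,0,0],0],[[0,0,0],0],[[0,0,0],0],[[0,0,0],0],[[0,0,0],0],[[0,0,0],0]], "finger_gap": 0, "clamp_n": 40}}

```text
t: 6.2
eef_pos: [0.5641, 0.0965, 0.2652]
ee_rot: [179.9, 0.0, 112.5]
ft_force: [5.0, 3.1, -0.9]
opening: 0.105
finger_force: 44.0
```

Scaled: -9 degrees / 180 = -0.05.

Request:
{"api": "hand_motion", "payload": {"steps": [[[0,0,0],-0.05],[[0,0,0],-0.05],[[0,0,0],-0.05],[[0,0,0],-0.05],[[0,0,0],-0.05],[[0,0,0],-0.05],[[0,0,0],-0.05],[[0,0,0],-0.05],[[0,0,0],-0.05],[[0,0,0],-0.0333],[[0,0,0],0],[[0,0,0],0],[[0,0,0],0]]}}

```text
t: 7.82
eef_pos: [0.5641, 0.0965, 0.2652]
ee_rot: [-180.0, 0.1, -160.5]
ft_force: [5.5, 1.6, -1.4]
opening: 0.108
finger_force: 44.0
```

```bash
python3 -c "
from h import *
o=robot.get_obs();print(o['torque'],o['q'])"
```

```text
[ 0.22810673 -1.00555116  0.07140482] [-3.39052122e+00  2.28877158e+00 -1.27974479e+01  7.47750626e+01
  2.32245160e-02 -2.28643106e+01]
```

Scaled: -0.03 m is -0.48, -0.0293 m is -0.4688.

Request:
{"api": "hand_motion", "payload": {"steps": [[[0,0,0],0],[[0,0,0],0],[[0,0,0],0],[[0,0,0],0],[[0,0,0],0],[[0,0,-0.48],0],[[0,0,-0.48],0],[[0,0,-0.32],0],[[0.184,-0.4688,0],0],[[0.184,-0.4688,0],0],[[0.184,-0.4688,0],0],[[0.184,-0.4688,0],0]], "finger_gap": 1}}

```text
t: 9.32
eef_pos: [0.559, -0.0304, 0.3445]
ee_rot: [180.0, -0.0, -160.5]
ft_force: [0.3, -0.3, 0.2]
opening: 1.0
finger_force: 0.0
```

Request:
{"api": "hand_motion", "payload": {"steps": [[[0,0,0],0.0556],[[0,0,0],0.0556],[[0,0,0],0.0556],[[0,0,0],0.0556],[[0,0,0],0.0556],[[0,0,0],0.0556],[[0,0,0],0.0556],[[0,0,0],0.0556],[[0,0,0],0.0556],[[0,0,0],0],[[0,0,0],0]]}}

```text
t: 10.7
eef_pos: [0.5591, -0.0295, 0.3446]
ee_rot: [-180.0, 0.0, 109.7]
ft_force: [-0.4, -0.2, 0.4]
opening: 1.0
finger_force: 0.0
```

```bash
python3 - <<'E'
from h import *
o=robot.get_obs();print(totool(o,np.array([.5600,-.0292,.214])-o['eef_pos']),o['ee_rot'])
im=robot.get_image('wrist');cv2.imwrite('pics/w3.png',im[:,:,::-1]);np.save('o3.npy',o,allow_pickle=True)
E
```

```text
[-3.48083799e-05  9.24161647e-04  1.30606930e-01] [-1.79991249e+02  8.17079167e-05  1.09680519e+02]
```

View pics/w3.png

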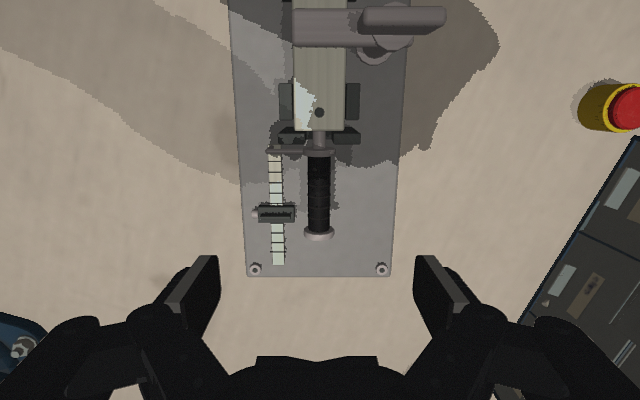

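The turnbutton now lies squarely across the housing top, with its tongue at (300–400,28). The rod is home, with the grip between (318,152) and (318,235). The mark fin is at about (277,212). Next I'll descend and grip.

Scaled: 0.03 m is 0.48, 0.02 m is 0.32.

Request:
{"api": "hand_motion", "payload": {"steps": [[[0,0.016,0.48],0],[[0,0,0.48],0],[[0,0,0.48],0],[[0,0,0.32],0],[[0,0,0.24],0],[[0,0,0.08],0],[[0,0,0],0],[[0,0,0],0]]}}

```text
t: 11.75
eef_pos: [0.5605, -0.0293, 0.2157]
ee_rot: [179.9, 0.1, 109.5]
ft_force: [-0.0, -0.7, -0.0]
opening: 1.002
finger_force: 0.0
```

Request:
{"api": "hand_motion", "payload": {"steps": [[[0,0,0],0],[[0,0,0],0],[[0,0,0],0],[[0,0,0],0],[[0,0,0],0],[[0,0,0],0],[[0,0,0],0],[[0,0,0],0]], "finger_gap": 0, "clamp_n": 80}}

```text
t: 12.75
eef_pos: [0.5601, -0.0292, 0.2148]
ee_rot: [180.0, 0.0, 109.5]
ft_force: [-1.5, 0.3, 4.2]
opening: 0.181
finger_force: 78.0
```

```bash
python3 - <<'E'
from h import *
o=robot.get_obs();print(o['eef_pos'])
im=robot.get_image('wrist');cv2.imwrite('pics/w4.png',im[:,:,::-1]);np.save('o4.npy',o,allow_pickle=True)
E
```

```text
[ 0.56013909 -0.02916686  0.21483789]
```

View pics/w4.png

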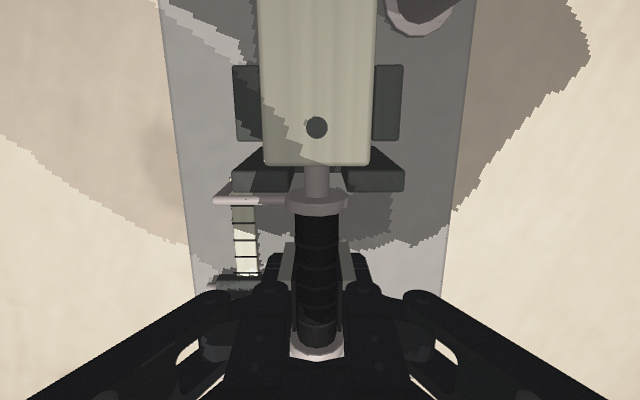

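The grip is held: the front disc is at (317,350), the pointer wire at (215,200) and the mark block at about (235,282). Next I'll pull partway and look again.

Scaled: -0.01 m is -0.16.

Request:
{"api": "hand_motion", "payload": {"steps": [[[-0.16,0,0],0],[[-0.16,0,0],0],[[-0.16,0,0],0],[[-0.16,0,0],0],[[-0.16,0,0],0],[[0,0,0],0],[[0,0,0],0]]}}

```text
t: 13.68
eef_pos: [0.5767, -0.0764, 0.2142]
ee_rot: [-180.0, -0.1, 109.5]
ft_force: [-1.3, 6.8, 3.3]
opening: 0.183
finger_force: 78.1
```

```bash
python3 - <<'E'
from h import *
o=robot.get_obs();print(o['eef_pos'],o['ft_force'])
im=robot.get_image('wrist');cv2.imwrite('pics/w5.png',cv2.resize(im[150:330,150:350,::-1],None,fx=3,fy=3,interpolation=2));np.save('o5.npy',o,allow_pickle=True)
# crops from earlier high views of mark
a=cv2.imread('pics/w3.png')[130:290,230:350];b=cv2.imread('pics/w1.png')[160:290,250:340]
im4=cv2.resize(im[150:330,150:350,::-1],None,fx=2,fy=2,interpolation=2)
a=cv2.resize(a,None,fx=3.5,fy=3.5,interpolation=2)
H=max(a.shape[0],im4.shape[0]);pad=lambda i:cv2.copyMakeBorder(i,0,H-i.shape[0],0,0,0)
cv2.imwrite('pics/c5.png',np.hstack([pad(im4),pad(a)]));print(im4.shape,a.shape)
E
```

```text
[ 0.57669591 -0.0764474   0.21424181] [-1.34937004  6.83889421  3.30325546]
(360, 400, 3) (560, 420, 3)
```

View pics/c5.png

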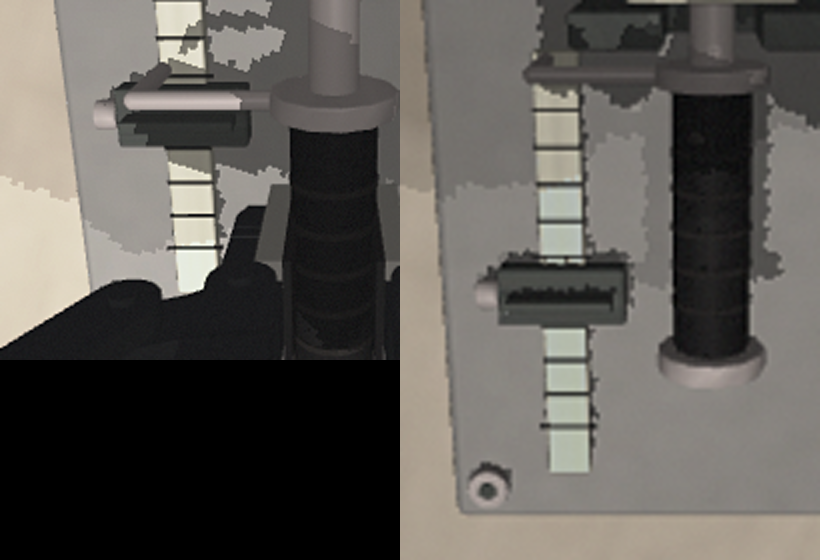

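```bash
python3 - <<'E'
from h import *
o={i:np.load(f'o{i}.npy',allow_pickle=True).item() for i in(1,2,3,4,5)}
C={i:cam('wrist',o[i]) for i in o}
yaw=np.radians(19.5);R=np.array([[np.cos(yaw),-np.sin(yaw)],[np.sin(yaw),np.cos(yaw)]]);O=np.array([.5209,.0808])
W=lambda x,y,z:np.r_[O+R@[x,y],z]
fx=lambda X:(R.T@(X[:2]-O)).round(4)
f3=lambda p:(230+(p[0]-400)/3.5,130+p[1]/3.5)
f5=lambda p:(150+p[0]/2,150+p[1]/2)
print('tip5',fx(atz(C[5],f5((163,68)),.032)),'bend',fx(atz(C[5],f5((130,100)),.058)))
print('tip by w3 bend home',fx(atz(C[3],f3((530,73)),.058)))
print('rear disc top 5',fx(atz(C[5],f5((333,88)),.071)))
print('fin tri',(lambda X:(fx(X),X[2]))(tri([(C[3],f3((614,305))),(C[5],f5((236,124)))])))
for ym in(-.142,-.145,-.148,-.151):
  r3=[((proj(C[3],W(-.04,ym+d,z))[1]-130)*3.5).round(0) for d,z in((.008,.0185),(0,.0305),(0,.0185),(-.008,.0185),(-.008,.0125))]
  r5=[((proj(C[5],W(-.04,ym+d,z))[1]-150)*2).round(0) for d,z in((.008,.0185),(0,.0305),(0,.0185),(-.008,.0185),(-.008,.0125))]
  print(ym,r3,r5)
E
```

```text
tip5 [-0.0413 -0.1319] bend [-0.0415 -0.132 ]
tip by w3 bend home [-0.0402 -0.0821]
rear disc top 5 [-0.0007 -0.1258]
fin tri (array([-0.0245, -0.1461]), np.float64(0.03246664188224973))
-0.142 [np.float64(244.0), np.float64(287.0), np.float64(272.0), np.float64(300.0), np.float64(293.0)] [np.float64(63.0), np.float64(106.0), np.float64(93.0), np.float64(122.0), np.float64(115.0)]
-0.145 [np.float64(255.0), np.float64(298.0), np.float64(283.0), np.float64(310.0), np.float64(303.0)] [np.float64(74.0), np.float64(118.0), np.float64(104.0), np.float64(132.0), np.float64(125.0)]
-0.148 [np.float64(265.0), np.float64(308.0), np.float64(293.0), np.float64(321.0), np.float64(313.0)] [np.float64(85.0), np.float64(130.0), np.float64(114.0), np.float64(143.0), np.float64(135.0)]
-0.151 [np.float64(276.0), np.float64(319.0), np.float64(303.0), np.float64(331.0), np.float64(323.0)] [np.float64(96.0), np.float64(141.0), np.float64(125.0), np.float64(153.0), np.float64(145.0)]
```

View pics/w5.png

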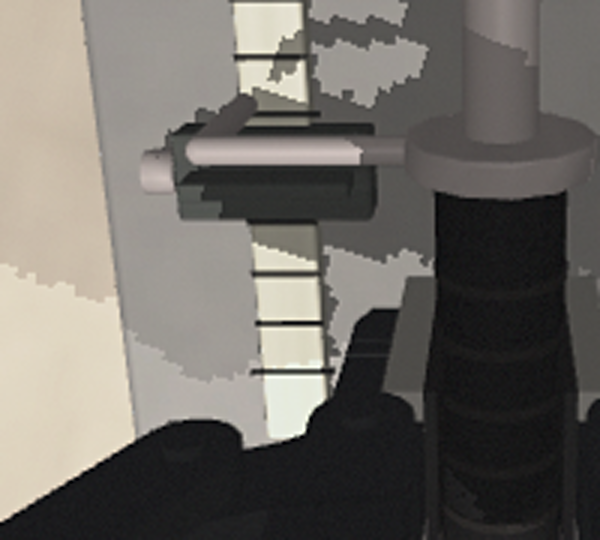

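The pointer tip is now at about (247,100) in the enlarged crop, fixture y −0.132. The mark fin's top edge is at rows 183–195, y ≈ −0.147, so about 15 mm remains.

Scaled: -0.006 m is -0.096, -0.005 m is -0.08.

Request:
{"api": "hand_motion", "payload": {"steps": [[[-0.096,0,0],0],[[-0.08,0,0],0],[[-0.064,0,0],0],[[0,0,0],0],[[0,0,0],0],[[0,0,0],0]]}}

```text
t: 14.48
eef_pos: [0.5816, -0.0902, 0.2141]
ee_rot: [-180.0, -0.1, 109.5]
ft_force: [-1.4, 8.7, 2.2]
opening: 0.185
finger_force: 78.1
```

```bash
python3 - <<'E'
from h import *
o=robot.get_obs();print(o['eef_pos'],o['ft_force'])
im=robot.get_image('wrist');cv2.imwrite('pics/w6.png',cv2.resize(im[150:330,150:350,::-1],None,fx=3,fy=3,interpolation=2));np.save('o6.npy',o,allow_pickle=True)
E
```

```text
[ 0.58156125 -0.0902411   0.21410914] [-1.41941891  8.71676895  2.17721176]
```

View pics/w6.png

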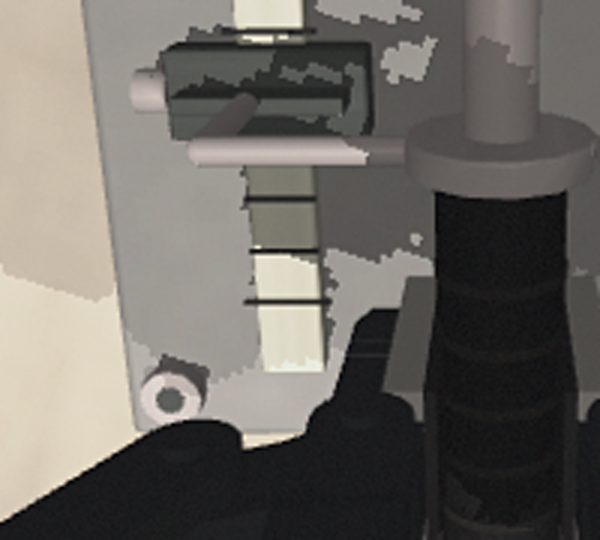

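The pointer tip at (248,98) sits over the fin, whose top edge is at rows 97–112. That is within about 1 mm along the rod, and the grip is firm at 78 N, so I'm handing in.

Request:
{"api": "hand_motion", "payload": {"steps": [[[0,0,0],0],[[0,0,0],0],[[0,0,0],0]]}}

```text
t: 14.9
eef_pos: [0.5816, -0.0902, 0.2141]
ee_rot: [-180.0, -0.1, 109.5]
ft_force: [-1.0, 8.9, 4.2]
opening: 0.181
finger_force: 78.1
```

```bash
python3 -c "
from workcell import robot
print(robot.sign_off())"
```

```text
the job is handed in; nothing more can be done
None
```

I handed the job in at 14.9 s with the turnbutton square across the housing and the rod held at the mark, pointer about 1 mm off by the last wrist picture; sign-off returned no verdict.

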